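# Hang the specimen rack on the two hooks under the reagent shelf

### The job

Take the standing specimen rack by its black grip and hang it by its top rod on the two hooks under the reagent shelf. See that the rod lies down in both hooks before you let go, then leave the rack hanging freely there. Do not knock the shelf with its bottles, and leave the beaker, the sieve and the jar standing where they are.

Things in the scene. Friction and masses are not known exactly. Their poses are not given: they have to be found in the camera images.
- rack_grip (a point): Middle of the black upright grip block on top of the specimen rack; grip 28 (x) x 14 (y) x 56 mm tall, flat sides face +-y. The rack (0.3 to 0.6 kg) is a steel frame holding four dumbbell test pieces, 125 mm wide, upright on two feet 76 mm long (x). This point is 152 mm above the feet's underside, 32 mm above the top rod's axis, over the centre of mass. Rack axes: x thickness, y width, z up
- rod_left (a point): Point on the axis of the rack's top rod, 80 mm to the +y side of the rack's middle plane, 120 mm above the feet's underside. The rod is round, 10 mm thick, along y; on both sides it is bare from the foot and frame (66 mm from the middle) out to an end disc 19 mm across (96 mm from the middle). Same axes as the rack, whose front and back are alike, so it may hang either way round
- rod_right (a point): The same point on the rack's -y side, 160 mm from rod_left
- hook_left (a point): Where the axis of the 10 mm rod lies when fully down in the hook on the shelf's +y side. J-hook of 8 mm steel wire, open upward, on the flat rail under the shelf. Axes: x away from the robot, square to the rail; y along it; z up. Rail face 16 mm behind (+x), its top 18 mm above. The hook's tip is 24 mm in front (-x), its top 21 mm above: lift the rod axis 28 mm or more above this to pass it
- hook_right (a point): The same point of the second, equal hook, 160 mm along -y of the rail. The throat of each hook is about 30 mm wide at the top and narrows down to this point, so a rod let down in it slides home
- shelf: Reagent shelf fixed on the bench: two white uprights, 30 mm square, at y = +-200 mm, and a glass board 160 mm deep (x), 440 wide, 8 thick, its underside 400 mm above the bench, stock on it up to 150 mm high. Origin on the bench midway between the uprights; x away from the robot, y width, z up. Hook rail at x = -75; hooked rod at x = -91, 11 mm in front of the board's edge, so the hand must lean in from the front
- beaker: Glass beaker, 72 mm across, 92 mm tall, standing on the bench; origin at the centre of its underside. To be left alone
- sieve: Round brass test sieve, 106 mm across, 45 mm tall, standing on the bench; origin at the centre of its underside. To be left alone
- jar: White jar with a black cap, 68 mm across, 85 mm tall, standing on the bench; origin at the centre of its underside. To be left alone

How it is judged:
By the outcome, as a careful person would: the job done as asked, in the order asked, and still so for the second after the job is handed in, with the robot touching nothing.
It also fails if it takes over 51 s, if anything falls off the work surface, if the arm or the gripper's body presses on something with over 40 N, if the wrist force passes 120 N, or if a joint passes its speed limit or range.

### The arm

A 7-joint arm with a two-finger parallel gripper is mounted at the origin on the work surface. World frame = base frame: x ahead of the robot, y to its left, z up, the work surface at z = 0. Lengths are in m, angles in rad, forces in N, time in s.
With the tool pointing down it reaches from about 0.425 to 0.95 m from the base axis. Payload 4.7 kg.
Tool frame: the origin (TCP) lies at the very end of the fingers, on their centre line; the grasp point (between the pads) lies manip.grip_depth behind it (manip.grip_depth is the distance from the TCP to the grasp point, in m); z points along the fingers, y is the direction in which the jaws open and shut (so a half turn about z gives the same grasp; the last joint's range is limited). The gripper opens to 87 mm and grips with 3 to 60 N. Pads are 19 mm wide; open, the fingers measure 117 mm over their backs; the gripper's body (75 mm by 190 mm) begins 51 mm behind the grasp point.
Start: joints at [1.13, 0.469, -0.049, 1.532, 0.024, 1.141, -0.082], TCP at [0.27, -0.619, 0.184] pointing down, gripper open.
Joint ranges: [-2.59, 2.59], [-0.33, 1.99], [-1.39, 1.29], [0.1, 2.45], [-1.04, 4.18], [0.21, 1.99], [-2.66, 2.66]. Speed limits (rad/s): [2.57, 2.57, 3.14, 3.14, 3.14, 3.14, 3.14].

### API

Orientations are given as a unit quaternion [w, x, y, z].
In Python, from workcell import status, cams, manip gives the robot as it stands.
- The arm moves only by the shell command python3 -m handwheel 'ROWS'. ROWS is text: rows parted by semicolons, each of 5 numbers parted by spaces: the shift along the tool's x, y, z in m, then the turn about the tool's z in rad, then the opening, from 0 (shut) to 1 (fully open). A call has 1 to 5 rows; each row shifts and turns the commanded pose from where the row before left it, along the tool's axes as they then stand; what a row does not reach is not made up. A row lasts 1/8 s, in which the tool goes at most 62.5 mm and 10.7 degrees, less where a joint would pass 70% of its speed; a pose out of reach is approached as far as the arm can. A call is refused whole if a number of a shift passes 0.0625 or a number of a turn 0.188, either way. A call with a gripper value outside its range is refused whole. The fingers move at their own pace and stop on an object; the grip force is fixed at half the most. Time passes only in rows, so rows that do not move let the fingers close. It gives the time, the measured TCP pose, the force and the opening at its end, in the units of the state.
- status.observe(): the state, without advancing time (a new reading comes with each control period).
- cams.get_image(name): name is "scene" or "top" or "wrist"; returns (picture, depth): 420x560x3 uint8, red, green, blue; 420x560 float32, m along the optical axis (not along the pixel's ray), 0 where there is no reading.
- cams.get_calibration(name): a dict with "mtx" (3x3 intrinsics, pixels), "R" (3x3) and "t" (3): a world point X has camera coordinates R X + t. Camera axes: x right, y down, z forward; pixel columns grow to the right and rows downward; lengths in m; the calibration is good to about 2 mm. A picture is of the moment at which its call begins: read the wrist's pose just before it. get_calibration takes no time and is no camera call; for the wrist camera it gives the pose at the moment of the call.
- manip.finish_job(): hands the job in, once; it reports no verdict.
The state is a dict: "t": time; "joint_pos": joint angles; "dq": joint speeds; "joint_torque": joint torques, N m; "position": TCP position; "eef_rot": TCP orientation; "force": force on the tool from outside, world axes, zero at the start; "ft_torque": the same for the moment, N m; "width": opening from 0.0 (shut) to 1.0 (fully open).
Only numpy, scipy, OpenCV 4.12 (cv2) and the standard library are available. Lean on these libraries where they do the work, as an engineer would, in place of code of your own. Each camera call takes 0.05 s, during which the arm holds its last target. There are 200 camera calls.

## Working session

There is one attempt and no reset: what is moved stays moved. The work goes in short steps, Python scripts to look and compute and a shell command to move; the robot and the scene stay as the last step left them, time stands still between calls to the robot, and variables do not carry over. Pictures are saved under pics/ and viewed, about 8 in all and at most 12, crops included, and the job is handed in when it is done.

```bash
ls; mkdir -p pics
python3 - <<'E'
from workcell import status,cams,manip
import cv2,numpy as np
s=status.observe();print({k:np.round(v,3).tolist() for k,v in s.items()});print(manip.grip_depth)
for n in("scene","top"):
    p,d=cams.get_image(n);c=cams.get_calibration(n);np.savez(f"pics/{n}0.npz",p=p,d=d,**c)
    cv2.imwrite(f"pics/{n}0.png",p[:,:,::-1]);print(n,np.round(c["mtx"],1).tolist(),np.round(c["R"],3).tolist(),np.round(c["t"],3))
E
```

```text
pics
{'t': 0.0, 'joint_pos': [1.13, 0.469, -0.049, 1.534, 0.024, 1.141, -0.082], 'dq': [0.001, 0.002, 0.0, 0.001, -0.001, -0.0, 0.001], 'joint_torque': [0.001, -50.798, -0.08, -23.615, -0.061, 0.038, 0.0], 'position': [0.27, -0.618, 0.183], 'eef_rot': [-0.001, 0.979, 0.204, -0.0], 'force': [-0.238, 0.069, -0.007], 'ft_torque': [-0.024, 0.044, -0.006], 'width': 0.997}
0.0187
scene [[389.2, 0.0, 279.7], [0.0, 389.2, 206.6], [0.0, 0.0, 1.0]] [[-0.851, 0.525, 0.004], [0.495, 0.805, -0.328], [-0.175, -0.277, -0.945]] [ 0.577 -0.205  1.385]
top [[429.8, 0.0, 286.3], [0.0, 429.8, 211.6], [0.0, 0.0, 1.0]] [[0.004, -1.0, 0.011], [-0.987, -0.006, -0.16], [0.16, -0.01, -0.987]] [-0.059  0.635  1.089]
```

View pics/scene0.png

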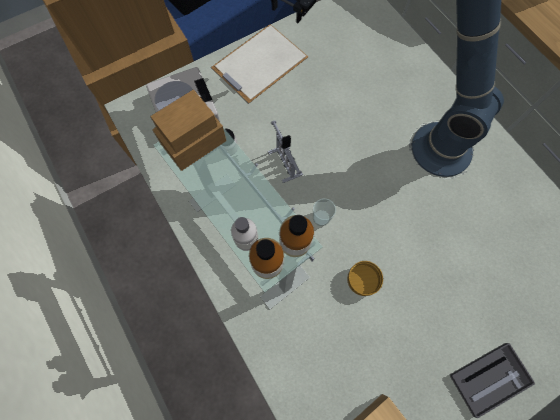

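View pics/top0.png

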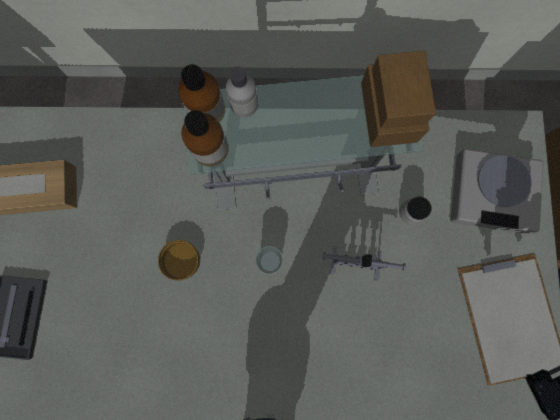

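The scene view shows the arm base at (440,150), the rack at (285,150) and the shelf with its bottles. In the top view the rack grip is at (367,261), the rod ends at (325,256) and (404,267), the hooks near (267,188) and (340,182), the beaker at (269,260), the sieve at (180,260) and the jar at (417,210).

```bash
cat > h.py <<'E'
import numpy as np,cv2
def load(n): return np.load(f"pics/{n}.npz")
def cloud(f):
    d=f["d"];v,u=np.indices(d.shape);K=f["mtx"]
    c=np.stack([(u-K[0,2])/K[0,0]*d,(v-K[1,2])/K[1,1]*d,d],-1)
    return (c-f["t"])@f["R"]
def proj(f,X):
    c=np.atleast_2d(X)@f["R"].T+f["t"];p=c@f["mtx"].T;return p[:,:2]/p[:,2:]
def tri(obs): # [(f,(u,v)),...]
    A=[];b=[]
    for f,(u,v) in obs:
        P=f["mtx"]@np.c_[f["R"],f["t"]]
        for r in(u*P[2]-P[0],v*P[2]-P[1]):A.append(r[:3]);b.append(-r[3])
    return np.linalg.lstsq(np.array(A),np.array(b),rcond=None)[0]
E
python3 - <<'E'
from h import *
for n in("top0","scene0"):
    f=load(n);C=cloud(f);print(n,"cam",np.round(-f["R"].T@f["t"],3))
    if n=="top0":
        for u,v in[(367,261),(367,258),(345,259),(390,265),(327,256),(403,267),(267,190),(340,186),(300,181),(370,172),(215,185),(269,260),(180,260),(417,210),(300,300)]:print((u,v),np.round(C[v,u],3))
    m=(C[...,2]>.165)&(C[...,2]<.19)&(abs(C[...,0]-.5)<.2)&(C[...,1]<.0)&(C[...,1]>-.4)
    print("grip top",m.sum(),np.round(np.median(C[m],0),3), C[m].min(0).round(3),C[m].max(0).round(3))
    m=(C[...,2]>.105)&(C[...,2]<.135)&(abs(C[...,0]-.5)<.1)&(C[...,1]<-.03)&(C[...,1]>-.35)
    q=C[m];print("rod",m.sum(),q.min(0).round(3),q.max(0).round(3),np.polyfit(q[:,1],q[:,0],1))
f=load("top0");a=cv2.resize(f["p"][150:290,200:430],None,fx=3.4,fy=3.4,interpolation=cv2.INTER_CUBIC)
cv2.imwrite("pics/c1.png",a[:,:,::-1])
f=load("scene0");a=cv2.resize(f["p"][105:275,190:340],None,fx=3.5,fy=3.5,interpolation=cv2.INTER_CUBIC)
cv2.imwrite("pics/c2.png",a[:,:,::-1])
E
```

```text
top0 cam [ 0.453 -0.044  1.178]
(367, 261) [ 0.5   -0.242  0.177]
(367, 258) [ 0.507 -0.242  0.178]
(345, 259) [ 0.507 -0.199  0.124]
(390, 265) [ 0.493 -0.308  0.125]
(327, 256) [ 0.514 -0.155  0.124]
(403, 267) [ 0.488 -0.34   0.123]
(267, 190) [ 0.65  -0.011  0.254]
(340, 186) [ 0.657 -0.17   0.266]
(300, 181) [ 0.731 -0.094  0.   ]
(370, 172) [ 0.757 -0.291  0.005]
(215, 185) [0.656 0.1   0.273]
(269, 260) [ 0.509 -0.01   0.004]
(180, 260) [0.508 0.231 0.005]
(417, 210) [ 0.636 -0.393  0.085]
(300, 300) [ 0.403 -0.094 -0.001]
grip top 81 [ 0.502 -0.244  0.178] [ 0.488 -0.252  0.167] [ 0.516 -0.237  0.183]
rod 445 [ 0.481 -0.345  0.105] [ 0.524 -0.144  0.135] [0.1317532  0.53462003]
scene0 cam [0.835 0.246 1.238]
grip top 53 [ 0.506 -0.244  0.178] [ 0.491 -0.253  0.166] [ 0.52  -0.238  0.184]
rod 244 [ 0.485 -0.348  0.106] [ 0.527 -0.145  0.135] [0.13070622 0.53924969]
```

View pics/c1.png

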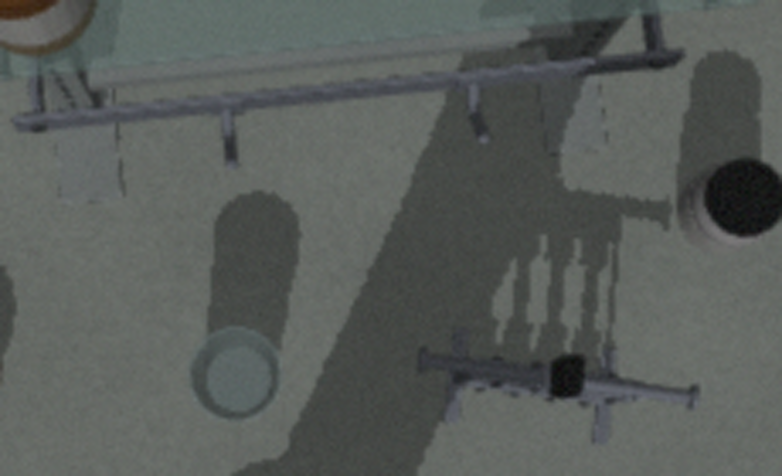

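View pics/c2.png

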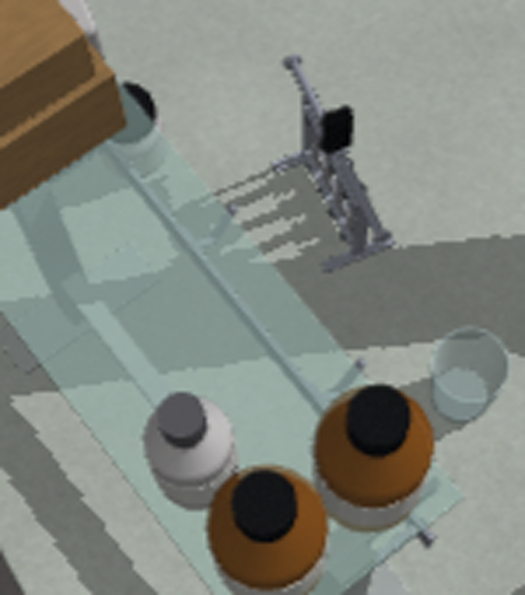

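Run:
```python
from h import *
T=load("top0");S=load("scene0")
L=tri([(T,(268.2,197)),(S,(293.4,209))]);R=tri([(T,(342,190.6)),(S,(256.3,165))])
print("tips",L.round(3),R.round(3),np.linalg.norm(L-R), "grip top",tri([(T,(367,261)),(S,(286.5,141.5))]).round(3))
for n,f in(("top",T),("scene",S)):
    C=cloud(f);m=(C[...,2]>.235)&(C[...,2]<.3)&(C[...,0]>.58)&(C[...,0]<.75)&(C[...,1]<.13)&(C[...,1]>-.32)
    q=C[m];p=np.polyfit(q[:,1],q[:,0],1)
    for _ in range(8):
        r=q[:,0]-np.polyval(p,q[:,1]);k=abs(r-np.median(r))<.008;p=np.polyfit(q[k,1],q[k,0],1)
    print(n,m.sum(),k.sum(),"rail",p,"yaw",np.degrees(-np.arctan(p[0])),"z pct",np.percentile(q[k,2],[5,50,95]).round(3),"y",q[k,1].min(),q[k,1].max())
    h=q[(np.polyval(p,q[:,1])-q[:,0])>.012];h=h[np.argsort(h[:,1])];print("hook pts",h.round(3)[::max(1,len(h)//24)].tolist())
    b=(abs(C[...,2]-.404)<.012)&(C[...,0]>.55);print("board",b.sum(), C[b].min(0).round(3) if b.any() else'')
```

```text
tips [ 0.63  -0.013  0.274] [ 0.646 -0.173  0.271] 0.16096118092338607 grip top [ 0.501 -0.247  0.149]
top 1265 1066 rail [-0.11110994  0.6680223 ] yaw 6.340125655773646 z pct [0.252 0.273 0.279] y -0.30141090144880067 0.12388552649731223
hook pts [[0.651, -0.175, 0.277], [0.645, -0.174, 0.281], [0.664, -0.173, 0.257], [0.66, -0.172, 0.263], [0.647, -0.172, 0.283], [0.656, -0.171, 0.27], [0.672, -0.171, 0.26], [0.662, -0.17, 0.264], [0.646, -0.17, 0.28], [0.671, -0.169, 0.255], [0.673, -0.169, 0.257], [0.649, -0.168, 0.275], [0.656, -0.168, 0.264], [0.671, -0.167, 0.254], [0.673, -0.167, 0.257], [0.626, -0.016, 0.277], [0.638, -0.016, 0.271], [0.648, -0.015, 0.254], [0.627, -0.014, 0.279], [0.638, -0.014, 0.271], [0.647, -0.013, 0.26], [0.654, -0.013, 0.255], [0.631, -0.012, 0.281], [0.634, -0.012, 0.276], [0.644, -0.011, 0.262], [0.652, -0.011, 0.255], [0.63, -0.01, 0.278], [0.636, -0.009, 0.268], [0.645, -0.009, 0.259], [0.647, -0.009, 0.256]]
board 11886 [ 0.648 -0.307  0.397]
scene 42 27 rail [0.20930542 0.63416746] yaw -11.821658299382205 z pct [0.257 0.277 0.282] y -0.0176518424388867 0.12465428914636736
hook pts []
board 7753 [ 0.65  -0.292  0.4  ]
```

```bash
python3 -m handwheel --help 2>&1 | head; python3 -m handwheel '0 0 -0.06 0 1'
```

```text
validation failed for argument at $...
t: 0.22
position: [0.2685, -0.6151, 0.2384]
eef_rot: [-0.006, 0.979, 0.205, -0.002]
force: [0.5, -1.4, 0.7]
width: 1.0
```

The tip heights from triangulation and depth (about 0.27–0.28) agree, which puts the hook axis at z≈0.260. The hook spacing is 0.161 m and the rail yaw is about 6°. The rack grip is at (0.503, -0.244) with yaw -7.5°.

I can only turn about the tool's z. So I'll first square the rack to the rail with the tool pointing down, then find a lean by commanding beyond reach.

```bash
cat > st.py <<'E'
import sys,numpy as np
from workcell import status
from scipy.spatial.transform import Rotation as Ro
s=status.observe();q=s["eef_rot"];R=Ro.from_quat(np.r_[q[1:],q[0]]).as_matrix()
p=np.array(s["position"])
print("t",round(float(s["t"]),2),"tcp",p.round(4),"grasp",(p-.0187*R[:,2]).round(4),"x_t",R[:,0].round(3),"y_t",R[:,1].round(3),"z_t",R[:,2].round(3),"F",np.round(s["force"],1),"w",round(float(s["width"]),3))
print("j",np.round(s["joint_pos"],2))
if len(sys.argv)>3:
    g=np.array(sys.argv[1:4],float); print("shift tool (grasp to target)",(R.T@(g-(p-.0187*R[:,2]))).round(4))
E
python3 -m handwheel '0.052 -0.035 0 0 1;0.052 -0.035 0 0 1;0.052 -0.035 0 0 1;0.052 -0.035 0 0 1;0.052 -0.035 0 0 1'
python3 -m handwheel '0.052 -0.035 0 0 1;0.05 -0.035 0 0 1;0 0 0 0.18 1;0 0 0 0.18 1;0 0 0 0.18 1' 
python3 -m handwheel '0 0 0 0 1;0 0 0 0 1'; python3 st.py .503 -.244 .160
python3 - <<'E'
from workcell import cams
import cv2,numpy as np
c=cams.get_calibration("wrist");p,d=cams.get_image("wrist");np.savez("pics/w1.npz",p=p,d=d,**c)
cv2.imwrite("pics/w1.png",p[:,:,::-1])
E
```

```text
t: 0.85
position: [0.4386, -0.3529, 0.2438]
eef_rot: [-0.0, 0.979, 0.204, -0.0]
force: [1.3, -0.8, 0.6]
width: 1.001
t: 1.48
position: [0.503, -0.2498, 0.2436]
eef_rot: [-0.0, 0.998, -0.067, -0.0]
force: [-0.5, -0.4, -0.8]
width: 0.995
t: 1.72
position: [0.5031, -0.25, 0.2438]
eef_rot: [-0.0, 0.998, -0.063, -0.0]
force: [0.4, -0.5, 0.2]
width: 1.0
t 1.73 tcp [ 0.5031 -0.25    0.2438] grasp [ 0.5031 -0.25    0.2625] x_t [ 0.992 -0.125 -0.   ] y_t [-0.125 -0.992 -0.   ] z_t [-0.  0. -1.] F [ 0.4 -0.5  0.2] w 1.0
j [ 0.53  0.24 -0.17  1.72  0.05  1.18 -1.35]
shift tool (grasp to target) [-0.0009 -0.0059  0.1025]
```

View pics/w1.png

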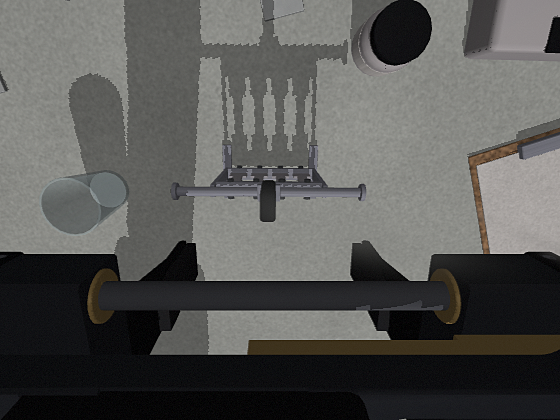

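The wrist view shows the rod level from (175,191) to (363,191), with the grip at (268,200), so the jaws are aligned with the rack. Next I descend, grip, lift slightly and turn the rack to the rail's yaw.

```bash
python3 -m handwheel '0 -0.006 0.05 0 1;0 0 0.052 0 1;0 0 0 0 0;0 0 0 0 0;0 0 0 0 0'
python3 -m handwheel '0 0 0 0 0;0 0 0 0 0;0 0 -0.02 0 0;0 0 0 0 0'; python3 st.py
```

```text
t: 2.4
position: [0.5058, -0.2449, 0.1446]
eef_rot: [0.001, 0.998, -0.064, 0.002]
force: [0.1, -1.0, 0.2]
width: 0.743
t: 2.9
position: [0.5053, -0.2446, 0.1636]
eef_rot: [0.001, 0.998, -0.064, 0.002]
force: [-0.1, 1.1, -0.3]
width: 0.285
t 2.9 tcp [ 0.5053 -0.2446  0.1636] grasp [ 0.5052 -0.2446  0.1823] x_t [ 0.992 -0.128  0.004] y_t [-0.128 -0.992  0.001] z_t [ 0.003 -0.001 -1.   ] F [-0.1  1.1 -0.3] w 0.285
j [ 0.52  0.31 -0.18  1.83  0.06  1.01 -1.38]
```

The fingers had not reached the grip yet, so I lower again and finish closing.

```bash
python3 -m handwheel '0 0 0.02 0 0;0 0 0 0 0;0 0 0 0 0'
python3 -m handwheel '0 0 -0.02 0 0;0 0 0 0 0'
python3 -m handwheel '0.02 0 0 -0.115 0;0.03 0 0 -0.115 0;0 0 0 0 0'
python3 st.py .55 -.22 .182
```

```text
t: 3.28
position: [0.5031, -0.2436, 0.1411]
eef_rot: [-0.0, 0.998, -0.064, -0.001]
force: [0.2, -0.4, -3.9]
width: 0.141
t: 3.52
position: [0.5048, -0.2443, 0.163]
eef_rot: [0.0, 0.998, -0.064, 0.001]
force: [0.7, 0.2, -4.7]
width: 0.139
t: 3.9
position: [0.556, -0.2461, 0.1611]
eef_rot: [-0.001, 0.999, 0.052, 0.001]
force: [1.7, 0.7, -2.5]
width: 0.136
t 3.9 tcp [ 0.556  -0.2461  0.1611] grasp [ 0.556  -0.2461  0.1798] x_t [0.995 0.103 0.002] y_t [ 0.103 -0.995 -0.001] z_t [ 0.002  0.001 -1.   ] F [ 1.7  0.7 -2.5] w 0.136
j [ 0.51  0.39 -0.22  1.72  0.09  1.04 -1.2 ]
shift tool (grasp to target) [-0.0032 -0.0266 -0.0022]
```

```bash
python3 -m handwheel '0 0 0.01 0 0;0 0 0.0105 0 0;0 0 0 0 0;0 0 0 0 0.8;0 0 0 0 0.8'
python3 -m handwheel '0 0 0 0 0.8;0 0 0 0 0.8;0 0 0 0 0.8'; python3 st.py
python3 -m handwheel '0 0 -0.06 0 0.8;0 0 -0.06 0 0.8'
python3 -m handwheel '-0.015 -0.06 0 0 0.8;-0.015 -0.06 0 0 0.8;-0.015 -0.06 0 0 0.8;-0.015 -0.06 0 0 0.8;-0.015 -0.06 0 0 0.8'
python3 -m handwheel '0 0 -0.06 0 0.8;0 0 -0.06 0 0.8;0 0 -0.06 0 0.8;0 0 -0.06 0 0.8;0 0 -0.06 0 0.8';python3 st.py
```

```text
t: 4.53
position: [0.5545, -0.2469, 0.1423]
eef_rot: [0.0, 0.999, 0.051, 0.001]
force: [-0.4, 0.1, 0.3]
width: 0.286
t: 4.9
position: [0.5541, -0.2471, 0.1418]
eef_rot: [0.0, 0.999, 0.051, 0.0]
force: [-0.5, -0.1, -1.2]
width: 0.628
t 4.9 tcp [ 0.5541 -0.2471  0.1418] grasp [ 0.5541 -0.2471  0.1605] x_t [0.995 0.102 0.   ] y_t [ 0.102 -0.995  0.   ] z_t [ 0.001 -0.    -1.   ] F [-0.5 -0.1 -1.2] w 0.628
j [ 0.51  0.41 -0.22  1.74  0.1   1.   -1.21]
t: 5.15
position: [0.5535, -0.247, 0.2625]
eef_rot: [-0.0, 0.999, 0.051, -0.001]
force: [1.9, -0.1, 0.3]
width: 0.778
t: 5.78
position: [0.448, 0.0456, 0.2619]
eef_rot: [0.0, 0.999, 0.051, 0.001]
force: [0.1, 0.9, 0.0]
width: 0.804
t: 6.4
position: [0.4483, 0.0438, 0.5638]
eef_rot: [0.0, 0.999, 0.051, 0.001]
force: [0.8, 0.6, 0.2]
width: 0.802
t 6.4 tcp [0.4483 0.0438 0.5638] grasp [0.4482 0.0438 0.5825] x_t [0.995 0.102 0.001] y_t [ 0.102 -0.995  0.   ] z_t [ 0.001 -0.    -1.   ] F [0.8 0.6 0.2] w 0.802
j [ 0.22  0.02 -0.41  1.28  0.01  1.84 -1.66]
```

```bash
python3 -m handwheel '0 0 -0.06 0 0.8;0 0 -0.06 0 0.8';python3 st.py
python3 -m handwheel '0 0 -0.06 0 0.8;0 0 -0.06 0 0.8';python3 st.py
```

```text
t: 6.65
position: [0.4512, 0.0447, 0.6334]
eef_rot: [0.001, 0.999, 0.051, 0.011]
force: [0.5, -0.2, -1.1]
width: 0.796
t 6.65 tcp [0.4512 0.0447 0.6334] grasp [0.4508 0.0447 0.6521] x_t [0.995 0.101 0.022] y_t [ 0.101 -0.995  0.002] z_t [ 0.022 -0.    -1.   ] F [ 0.5 -0.2 -1.1] w 0.796
j [-0.03  0.04 -0.18  1.1   0.01  1.98 -1.67]
t: 6.9
position: [0.4519, 0.0461, 0.6598]
eef_rot: [-0.001, 0.998, 0.051, 0.038]
force: [0.5, 0.4, -0.6]
width: 0.803
t 6.9 tcp [0.4519 0.0461 0.6598] grasp [0.4505 0.046  0.6784] x_t [0.992 0.101 0.077] y_t [ 0.102 -0.995  0.002] z_t [ 0.077  0.006 -0.997] F [ 0.5  0.4 -0.6] w 0.803
j [-0.49  0.01  0.29  1.07  0.01  1.99 -1.66]
```

The hand leans outward at the wrist limit, as hoped. I continue and check that the lean is kept.

```bash
python3 -m handwheel '0 0 -0.06 0 0.8;0 0 -0.06 0 0.8;0 0 -0.06 0 0.8;0 0 -0.06 0 0.8;0 0 -0.06 0 0.8';python3 st.py
python3 -m handwheel '0 0 -0.06 0 0.8;0 0 -0.06 0 0.8;0 0 -0.06 0 0.8;0 0 -0.06 0 0.8';python3 st.py
```

```text
t: 7.52
position: [0.4268, 0.0406, 0.7457]
eef_rot: [-0.015, 0.99, 0.051, 0.132]
force: [0.0, -0.6, 0.4]
width: 0.796
t 7.53 tcp [0.4268 0.0406 0.7457] grasp [0.4219 0.0398 0.7637] x_t [0.96  0.097 0.264] y_t [ 0.104 -0.994 -0.016] z_t [ 0.261  0.043 -0.964] F [ 0.  -0.6  0.4] w 0.796
j [ 0.48 -0.03 -0.62  0.91 -0.02  1.99 -1.63]
t: 8.02
position: [0.3733, 0.0322, 0.8257]
eef_rot: [-0.021, 0.973, 0.048, 0.224]
force: [-0.6, 0.1, -0.3]
width: 0.796
t 8.03 tcp [0.3733 0.0322 0.8257] grasp [0.3652 0.031  0.8425] x_t [0.895 0.084 0.437] y_t [ 0.103 -0.995 -0.019] z_t [ 0.433  0.062 -0.899] F [-0.6  0.1 -0.3] w 0.796
j [ 0.3  -0.14 -0.34  0.83 -0.09  1.99 -1.58]
```

```bash
python3 -m handwheel '0 0 -0.06 0 0.8;0 0 -0.06 0 0.8;0 0 -0.06 0 0.8;0 0 -0.06 0 0.8';python3 st.py
python3 -m handwheel '0 0 0.06 0 0.8;0 0 0.06 0 0.8;0 0 0.06 0 0.8';python3 st.py
```

```text
t: 8.52
position: [0.3301, 0.0222, 0.9006]
eef_rot: [-0.029, 0.949, 0.046, 0.311]
force: [0.7, 0.1, -0.3]
width: 0.798
t 8.53 tcp [0.3301 0.0222 0.9006] grasp [0.3191 0.0206 0.9156] x_t [0.802 0.068 0.593] y_t [ 0.104 -0.994 -0.027] z_t [ 0.588  0.083 -0.805] F [ 0.7  0.1 -0.3] w 0.798
j [-0.19 -0.21 -0.04  0.73  0.05  1.99 -1.67]
t: 8.9
position: [0.4369, 0.0365, 0.7531]
eef_rot: [-0.028, 0.949, 0.044, 0.31]
force: [0.4, 0.4, 0.4]
width: 0.805
t 8.9 tcp [0.4369 0.0365 0.7531] grasp [0.4259 0.0349 0.7682] x_t [0.803 0.067 0.592] y_t [ 0.102 -0.994 -0.026] z_t [ 0.587  0.082 -0.806] F [0.4 0.4 0.4] w 0.805
j [-0.18 -0.28 -0.02  1.24  0.03  1.55 -1.67]
```

The lean of 36° holds when the arm moves back within reach. I trim the roll and go to a pre-grasp behind and above the rack.

```bash
python3 -m handwheel '0 0 0 -0.035 0.8;0 0 0 0 0.8';python3 st.py .47 -.258 .30
```

```text
t: 9.15
position: [0.4361, 0.0363, 0.7568]
eef_rot: [-0.023, 0.948, 0.061, 0.312]
force: [-0.1, -0.2, 0.9]
width: 0.802
t 9.15 tcp [0.4361 0.0363 0.7568] grasp [0.4251 0.0347 0.7718] x_t [0.798 0.101 0.594] y_t [ 0.13  -0.992 -0.006] z_t [ 0.589  0.082 -0.804] F [-0.1 -0.2  0.9] w 0.802
j [-0.19 -0.28 -0.02  1.23  0.03  1.55 -1.63]
shift tool (grasp to target) [-0.2742  0.2988  0.382 ]
```

```bash
python3 -m handwheel '-0.0274 0.03 0.038 0 0.8;-0.0274 0.03 0.038 0 0.8;-0.0274 0.03 0.038 0 0.8;-0.0274 0.03 0.038 0 0.8;-0.0274 0.03 0.038 0 0.8';python3 st.py
python3 -m handwheel '-0.0274 0.03 0.038 0 0.8;-0.0274 0.03 0.038 0 0.8;-0.0274 0.03 0.038 0 0.8;-0.0274 0.03 0.038 0 0.8;-0.0274 0.03 0.038 0 0.8';python3 st.py .47 -.258 .27
```

```text
t: 9.78
position: [0.4572, -0.0874, 0.5682]
eef_rot: [-0.02, 0.949, 0.064, 0.308]
force: [-0.4, -0.9, -0.3]
width: 0.799
t 9.78 tcp [ 0.4572 -0.0874  0.5682] grasp [ 0.4463 -0.0888  0.5833] x_t [0.803 0.109 0.586] y_t [ 0.133 -0.991  0.002] z_t [ 0.581  0.077 -0.81 ] F [-0.4 -0.9 -0.3] w 0.799
j [ 0.47 -0.33 -0.12  1.7  -0.34  1.21 -1.06]
t: 10.4
position: [0.4789, -0.234, 0.3335]
eef_rot: [-0.02, 0.949, 0.067, 0.307]
force: [0.4, -0.0, -0.4]
width: 0.804
t 10.4 tcp [ 0.4789 -0.234   0.3335] grasp [ 0.468  -0.2354  0.3487] x_t [0.802 0.115 0.586] y_t [ 0.14  -0.99   0.003] z_t [ 0.581  0.08  -0.81 ] F [ 0.4 -0.  -0.4] w 0.804
j [ 0.45 -0.12  0.19  2.06 -0.57  0.81 -0.48]
shift tool (grasp to target) [-0.0471  0.0224  0.0631]
```

```bash
python3 -m handwheel '-0.0155 0.0076 0.042 0 0.8;-0.0155 0.0076 0.042 0 0.8;-0.0155 0.0076 0.042 0 0.8;0 0 0 0 0.8';python3 st.py .554 -.247 .154
python3 - <<'E'
from workcell import cams
import cv2,numpy as np
c=cams.get_calibration("wrist");p,d=cams.get_image("wrist");np.savez("pics/w2.npz",p=p,d=d,**c)
cv2.imwrite("pics/w2.png",p[:,:,::-1])
from h import *
C=cloud(load("w2"));m=(C[...,2]>.14)&(C[...,2]<.187)&(abs(C[...,0]-.55)<.05)&(abs(C[...,1]+.247)<.02)
print("grip",m.sum(),C[m].min(0).round(3),C[m].max(0).round(3),np.median(C[m],0).round(3))
m=(C[...,2]>.108)&(C[...,2]<.132)&(abs(C[...,0]-.55)<.04)&(abs(C[...,1]+.247)<.11)
print("rod",C[m].min(0).round(3),C[m].max(0).round(3),np.polyfit(C[m][:,1],C[m][:,0],1))
E
```

```text
t: 10.9
position: [0.5163, -0.2491, 0.2001]
eef_rot: [-0.023, 0.95, 0.066, 0.304]
force: [-0.9, 0.4, 0.5]
width: 0.803
t 10.9 tcp [ 0.5163 -0.2491  0.2001] grasp [ 0.5056 -0.2507  0.2153] x_t [0.807 0.112 0.58 ] y_t [ 0.14  -0.99  -0.004] z_t [ 0.574  0.084 -0.814] F [-0.9  0.4  0.5] w 0.803
j [ 0.43  0.1   0.21  2.17 -0.89  0.59 -0.11]
shift tool (grasp to target) [0.0039 0.0034 0.0781]
grip 781 [ 0.537 -0.252  0.14 ] [ 0.565 -0.237  0.181] [ 0.546 -0.245  0.178]
rod [ 0.534 -0.345  0.108] [ 0.569 -0.144  0.132] [-0.08866172  0.52827082]
```

View pics/w2.png

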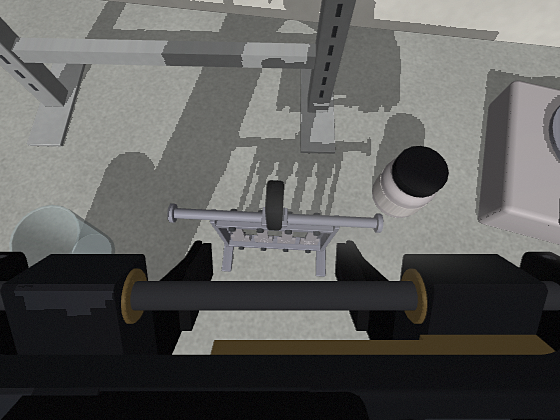

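The wrist view shows the rod from (172,212) to (378,224) and the grip at (275,205), centred between the fingers and tilted about 3°, as computed. I close in and grip, checking orientation against j5's limit.

```bash
python3 -m handwheel '0.002 0.001 0.037 0 0.8;0.002 0 0.038 0 0.8;0 0 0 0 0.8';python3 st.py .552 -.245 .157
```

```text
t: 11.32
position: [0.5639, -0.2422, 0.1438]
eef_rot: [-0.023, 0.949, 0.068, 0.306]
force: [-0.3, -0.5, 0.3]
width: 0.797
t 11.32 tcp [ 0.5639 -0.2422  0.1438] grasp [ 0.5531 -0.2438  0.159 ] x_t [0.804 0.114 0.584] y_t [ 0.143 -0.99  -0.003] z_t [ 0.578  0.086 -0.812] F [-0.3 -0.5  0.3] w 0.797
j [ 0.57  0.25 -0.02  2.16 -1.04  0.45  0.02]
shift tool (grasp to target) [-0.0022  0.0011  0.0009]
```

```bash
python3 -m handwheel '0 0 0 0 0;0 0 0 0 0;0 0 0 0 0;0 0 0 0 0;0 0 0 0 0'
python3 -m handwheel '0 0 0 0 0;0 0 0 0 0;0 0 0 0 0;0 0 0 0 0';python3 st.py
python3 -m handwheel '0.0145 0 -0.02 0 0;0 0 0 0 0';python3 st.py
```

```text
t: 11.95
position: [0.5614, -0.2428, 0.1419]
eef_rot: [-0.023, 0.95, 0.066, 0.304]
force: [0.8, 0.6, 0.1]
width: 0.319
t: 12.45
position: [0.5613, -0.2426, 0.1416]
eef_rot: [-0.023, 0.95, 0.066, 0.304]
force: [-0.2, 1.5, 1.1]
width: 0.142
t 12.45 tcp [ 0.5613 -0.2426  0.1416] grasp [ 0.5506 -0.2442  0.1568] x_t [0.806 0.112 0.581] y_t [ 0.14  -0.99  -0.003] z_t [ 0.575  0.084 -0.814] F [-0.2  1.5  1.1] w 0.142
j [ 0.57  0.25 -0.01  2.16 -1.04  0.45  0.02]
t: 12.7
position: [0.5618, -0.2436, 0.1671]
eef_rot: [-0.022, 0.95, 0.067, 0.305]
force: [0.0, -0.0, -4.2]
width: 0.143
t 12.7 tcp [ 0.5618 -0.2436  0.1671] grasp [ 0.551  -0.2451  0.1823] x_t [0.805 0.113 0.582] y_t [ 0.14  -0.99  -0.001] z_t [ 0.576  0.082 -0.813] F [ 0.  -0.  -4.2] w 0.143
j [ 0.53  0.21  0.03  2.14 -0.95  0.48 -0.08]
```

```bash
python3 -m handwheel '0.03 0 -0.042 0 0;0.03 0 -0.042 0 0;0.03 0 -0.042 0 0;0 0 0 0 0';python3 st.py
python3 -m handwheel '0.019 -0.0465 0.0137 0 0;0.019 -0.0465 0.0137 0 0;0.019 -0.0465 0.0137 0 0;0 0 0 0 0;0 0 0 0 0';python3 st.py .601 -.097 .337
python3 - <<'E'
from workcell import cams
import cv2,numpy as np
for n in("wrist","top","scene"):
    c=cams.get_calibration(n);p,d=cams.get_image(n);np.savez(f"pics/{n}3.npz",p=p,d=d,**c)
    cv2.imwrite(f"pics/{n}3.png",p[:,:,::-1])
E
```

```text
t: 13.2
position: [0.5634, -0.2443, 0.3255]
eef_rot: [-0.021, 0.949, 0.067, 0.308]
force: [0.4, 0.2, -4.8]
width: 0.143
t 13.2 tcp [ 0.5634 -0.2443  0.3255] grasp [ 0.5526 -0.2458  0.3407] x_t [0.802 0.115 0.586] y_t [ 0.14  -0.99   0.002] z_t [ 0.581  0.081 -0.81 ] F [ 0.4  0.2 -4.8] w 0.143
j [ 0.44  0.03  0.12  1.94 -0.58  0.76 -0.52]
t: 13.82
position: [0.6104, -0.0954, 0.3182]
eef_rot: [-0.023, 0.951, 0.067, 0.302]
force: [0.4, -1.7, -4.5]
width: 0.143
t 13.82 tcp [ 0.6104 -0.0954  0.3182] grasp [ 0.5997 -0.097   0.3334] x_t [0.809 0.113 0.577] y_t [ 0.141 -0.99  -0.004] z_t [ 0.571  0.084 -0.816] F [ 0.4 -1.7 -4.5] w 0.143
j [ 0.26 -0.   -0.06  1.98 -0.35  0.6  -1.  ]
shift tool (grasp to target) [ 0.0031  0.0002 -0.0022]
```

View pics/wrist3.png

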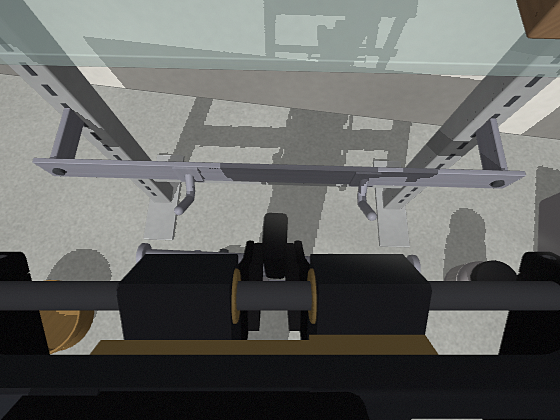

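The wrist view shows the rail from (35,163) to (525,178), the hooks at (187,195) and (365,200), and the grip at (275,245) held between the fingers. I measure hooks and rod in this same cloud.

Run:
```python
from h import *
f=load("wrist3");C=cloud(f);v,u=np.indices(f["d"].shape)
def box(u0,u1,v0,v1,z0,z1):
    m=(u>=u0)&(u<=u1)&(v>=v0)&(v<=v1)&(C[...,2]>z0)&(C[...,2]<z1);return C[m]
r=box(60,500,155,190,.26,.295);p=np.polyfit(r[:,1],r[:,0],1)
print("rail",len(r),p,"yaw",np.degrees(-np.arctan(p[0])),"z",np.percentile(r[:,2],[5,50,95]).round(3))
for n,b in(("L",(170,200,180,220)),("R",(352,380,180,225))):
    q=box(*b,.23,.31);q=q[(np.polyval(p,q[:,1])-q[:,0])>.008]
    q=q[np.argsort(q[:,0])];print(n,len(q),"tip",np.median(q[:8],0).round(3),q[:,2].max().round(3));print(q[::max(1,len(q)//10)].round(3).tolist())
for n,b in(("rodL",(140,235,240,252)),("rodR",(405,425,252,275))):
    q=box(*b,.27,.32);print(n,len(q),q.min(0).round(3) if len(q) else'',q.max(0).round(3) if len(q) else'',np.median(q,0).round(3) if len(q) else '')
# top view check of rod
for t in("top3","scene3"):
    D=cloud(load(t));m=(D[...,2]>.285)&(D[...,2]<.325)&(D[...,0]<.63)&(D[...,0]>.57)&((abs(D[...,1]+.097)>.066)&(abs(D[...,1]+.097)<.11))
    q=D[m];print(t,len(q))
    if len(q)>5: print(np.polyfit(q[:,1],q[:,0],1),np.polyfit(q[:,1],q[:,2],1),"mid y",q[:,1].min(),q[:,1].max(), np.percentile(q[:,2],90))
a=cv2.resize(load("top3")["p"][150:260,220:390],None,fx=4.5,fy=4.5,interpolation=cv2.INTER_CUBIC)
cv2.imwrite("pics/c3.png",a[:,:,::-1])
```

```text
rail 6314 [-0.11660027  0.66858073] yaw 6.650671789289286 z [0.261 0.274 0.279]
L 326 tip [ 0.626 -0.013  0.278] 0.283
[[0.625, -0.012, 0.278], [0.628, -0.011, 0.28], [0.631, -0.016, 0.277], [0.634, -0.015, 0.276], [0.639, -0.013, 0.271], [0.643, -0.011, 0.266], [0.648, -0.012, 0.259], [0.652, -0.01, 0.256], [0.656, -0.013, 0.256], [0.659, -0.013, 0.255], [0.661, -0.013, 0.258]]
R 339 tip [ 0.643 -0.172  0.278] 0.282
[[0.643, -0.171, 0.278], [0.645, -0.17, 0.28], [0.648, -0.168, 0.279], [0.652, -0.17, 0.277], [0.656, -0.169, 0.271], [0.661, -0.168, 0.265], [0.666, -0.167, 0.257], [0.671, -0.166, 0.252], [0.674, -0.166, 0.254], [0.677, -0.169, 0.259], [0.679, -0.168, 0.262]]
rodL 302 [ 0.587 -0.062  0.28 ] [0.602 0.002 0.303] [ 0.593 -0.017  0.297]
rodR 134 [ 0.601 -0.199  0.295] [ 0.613 -0.194  0.308] [ 0.608 -0.196  0.304]
top3 144
[-0.09573699  0.5846278 ] [0.01696383 0.30118644] mid y -0.19928582946298734 0.0013255777111071893 0.3031655558755033
scene3 117
[-0.08687221  0.5890458 ] [0.04680156 0.30530757] mid y -0.19893845366347782 0.0030001284859063966 0.3076040107524725
```

View pics/c3.png

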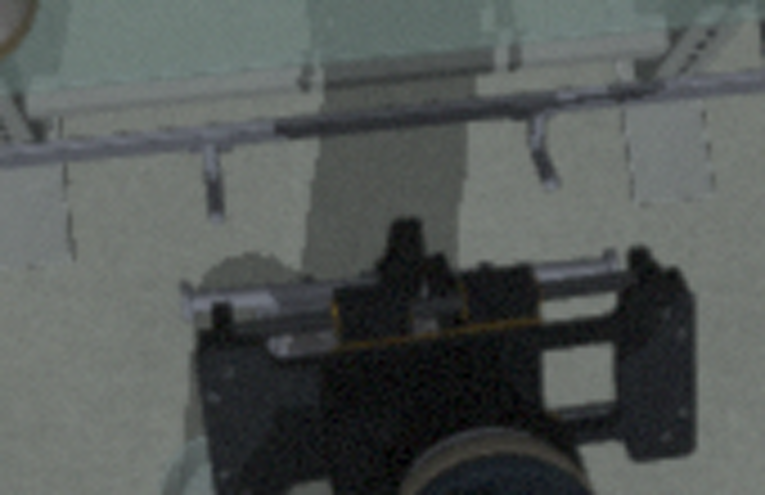

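Run:
```python
from h import *
import numpy as np
f=load("wrist3");print("cam pos",(-f["R"].T@f["t"]).round(3),"dir",f["R"][2].round(2))
D=cloud(load("top3"))
m=(D[...,2]>.32)&(D[...,0]<.75)&(D[...,0]>.5)&(D[...,1]>-.22)&(D[...,1]<.03);q=D[m]
b=q[(abs(q[:,2]-.406)<.005)&(q[:,0]>.64)];print("board n",len(b),b.min(0).round(3))
h=q[q[:,0]<.64]
for z in np.arange(.32,.56,.02):
    k=h[abs(h[:,2]-z)<.01]
    if len(k):print(round(z,2),len(k),"xmax",k[:,0].max().round(3),k[k[:,0].argmax()].round(3))
```

```text
cam pos [ 0.559 -0.104  0.526] dir [ 0.32  0.05 -0.95]
board n 5189 [ 0.659 -0.22   0.401]
0.32 3 xmax 0.602 [ 0.602 -0.092  0.329]
0.34 16 xmax 0.61 [ 0.61  -0.099  0.35 ]
0.36 140 xmax 0.614 [ 0.614 -0.097  0.35 ]
0.38 31 xmax 0.587 [ 0.587 -0.114  0.372]
0.4 47 xmax 0.565 [ 0.565 -0.117  0.403]
0.42 308 xmax 0.589 [ 0.589 -0.188  0.428]
0.44 1616 xmax 0.586 [ 0.586 -0.184  0.43 ]
0.46 1030 xmax 0.574 [ 0.574 -0.19   0.45 ]
0.48 83 xmax 0.535 [ 0.535 -0.11   0.47 ]
0.5 396 xmax 0.527 [ 0.527 -0.125  0.5  ]
0.52 259 xmax 0.523 [ 0.523 -0.121  0.51 ]
0.54 49 xmax 0.504 [ 0.504 -0.123  0.53 ]
```

The hand will clear the board edge by about 30 mm. I move in over the tips, stopping about 8 mm short of the hook axis.

```bash
python3 -m handwheel '0.0166 0 0.0097 0 0;0.0166 0 0.0097 0 0;0.0166 0 0.0097 0 0;0 0 0 0 0;0 0 0 0 0';python3 st.py .664 -.089 .297
python3 - <<'E'
from workcell import cams
import cv2,numpy as np
for n in("top","wrist"):
    c=cams.get_calibration(n);p,d=cams.get_image(n);np.savez(f"pics/{n}4.npz",p=p,d=d,**c)
from h import *
D=cloud(load("top4"));m=(D[...,2]>.29)&(D[...,2]<.325)&(D[...,0]<.69)&(D[...,0]>.62)&(abs(abs(D[...,1]+.09)-.085)<.02);q=D[m]
print(len(q),np.polyfit(q[:,1],q[:,0],1),np.polyfit(q[:,1],q[:,2],1),q.min(0),q.max(0))
a=cv2.resize(load("top4")["p"][140:230,220:390],None,fx=4,fy=4,interpolation=cv2.INTER_CUBIC)
b=load("wrist4")["p"][120:320,60:500];b=cv2.resize(b,(a.shape[1],int(200*a.shape[1]/440)));print(a.shape,b.shape)
cv2.imwrite("pics/c4.png",np.vstack([a[:290],b[:305]])[:,:,::-1])
E
```

```text
t: 14.6
position: [0.6686, -0.0873, 0.3261]
eef_rot: [-0.023, 0.95, 0.066, 0.304]
force: [-1.2, -0.9, -3.1]
width: 0.145
t 14.6 tcp [ 0.6686 -0.0873  0.3261] grasp [ 0.6578 -0.0889  0.3413] x_t [0.807 0.112 0.58 ] y_t [ 0.14  -0.99  -0.003] z_t [ 0.574  0.084 -0.814] F [-1.2 -0.9 -3.1] w 0.145
j [ 0.22  0.09 -0.07  1.87 -0.29  0.61 -1.08]
shift tool (grasp to target) [-0.0207  0.0011  0.0396]
75 [-0.08629243  0.64598228] [0.0355083  0.30928866] [ 0.63711858 -0.18752528  0.29639314] [0.67096429 0.01018707 0.31487239]
(360, 680, 3) (309, 680, 3)
```

View pics/c4.png

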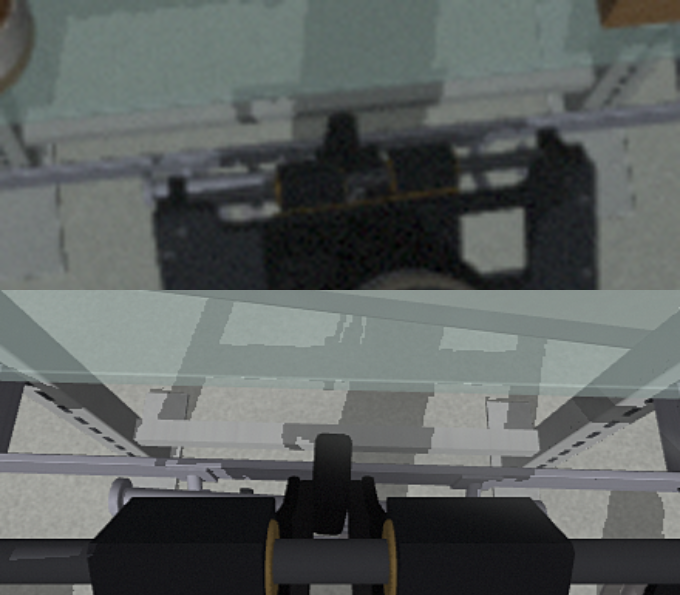

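The rod is over the throats, with both hooks about 16 mm inside the end discs: left hook at (195,485) against disc (122,495), right hook at (473,490) against disc (540,508). I lower gently while watching the force.

```bash
python3 -m handwheel '-0.0048 0 0.0101 0 0;-0.0048 0 0.0101 0 0;-0.0048 0 0.0101 0 0;0 0 0 0 0';python3 st.py
python3 -m handwheel '-0.0024 0 0.005 0 0;0 0 0 0 0';python3 st.py .664 -.089 .297
```

```text
t: 15.2
position: [0.6736, -0.0863, 0.2913]
eef_rot: [-0.023, 0.951, 0.066, 0.303]
force: [0.0, -0.1, -4.6]
width: 0.14
t 15.2 tcp [ 0.6736 -0.0863  0.2913] grasp [ 0.6629 -0.0879  0.3066] x_t [0.808 0.112 0.579] y_t [ 0.14  -0.99  -0.004] z_t [ 0.572  0.084 -0.816] F [ 0.  -0.1 -4.6] w 0.14
j [ 0.23  0.12 -0.08  1.91 -0.32  0.54 -1.05]
t: 15.45
position: [0.6751, -0.0864, 0.2876]
eef_rot: [-0.023, 0.95, 0.066, 0.304]
force: [-0.4, -1.1, -4.8]
width: 0.146
t 15.45 tcp [ 0.6751 -0.0864  0.2876] grasp [ 0.6644 -0.088   0.3029] x_t [0.806 0.112 0.581] y_t [ 0.14  -0.99  -0.003] z_t [ 0.575  0.084 -0.814] F [-0.4 -1.1 -4.8] w 0.146
j [ 0.23  0.13 -0.08  1.91 -0.32  0.52 -1.05]
shift tool (grasp to target) [-0.0039  0.001   0.0045]
```

```bash
for i in 1; do
python3 -m handwheel '-0.0017 0 0.0024 0 0;0 0 0 0 0'; python3 -m handwheel '-0.0017 0 0.0024 0 0;0 0 0 0 0';python3 -m handwheel '-0.0017 0 0.0024 0 0;0 0 0 0 0'; done; python3 st.py
```

```text
t: 15.7
position: [0.6754, -0.0864, 0.2852]
eef_rot: [-0.023, 0.95, 0.066, 0.304]
force: [-0.5, -1.0, -3.8]
width: 0.14
t: 15.95
position: [0.6762, -0.0858, 0.2836]
eef_rot: [-0.023, 0.95, 0.067, 0.305]
force: [-2.4, 1.4, 1.1]
width: 0.145
t: 16.2
position: [0.6773, -0.0857, 0.2833]
eef_rot: [-0.023, 0.949, 0.067, 0.308]
force: [-6.6, 3.1, 7.6]
width: 0.141
t 16.2 tcp [ 0.6773 -0.0857  0.2833] grasp [ 0.6664 -0.0873  0.2985] x_t [0.802 0.112 0.587] y_t [ 0.14  -0.99  -0.002] z_t [ 0.581  0.084 -0.81 ] F [-6.6  3.1  7.6] w 0.141
j [ 0.23  0.13 -0.09  1.92 -0.33  0.5  -1.04]
```

Contact, with 12 N of support. I relieve the sideways push and check that the rod is seated on both sides.

```bash
python3 -m handwheel '-0.002 0 -0.0015 0 0;0 0 0 0 0';python3 st.py
python3 - <<'E'
from workcell import cams
import cv2,numpy as np
for n in("top","wrist","scene"):
    c=cams.get_calibration(n);p,d=cams.get_image(n);np.savez(f"pics/{n}5.npz",p=p,d=d,**c)
from h import *
for n in("top5","wrist5","scene5"):
    D=cloud(load(n));d=(D-[.662,-.09,0]);yy=d[...,1]*.993-d[...,0]*.115;xx=d[...,0]*.993+d[...,1]*.115
    for s in(1,-1):
        m=(D[...,2]>.245)&(D[...,2]<.285)&(abs(xx)<.011)&(abs(s*yy-.0785)<.019)&(abs(s*yy-.080)>.006)
        q=D[m];print(n,s,len(q),"x' med",np.median(xx[m]).round(4) if len(q) else'',"z pct",np.percentile(q[:,2],[10,50,90]).round(4) if len(q) else '')
b=load("wrist5")["p"][130:300,100:480];cv2.imwrite("pics/c5.png",cv2.resize(b,None,fx=2.1,fy=2.1,interpolation=cv2.INTER_CUBIC)[:,:,::-1])
E
```

```text
t: 16.45
position: [0.6752, -0.086, 0.2831]
eef_rot: [-0.022, 0.949, 0.066, 0.308]
force: [-2.0, 2.2, 4.6]
width: 0.144
t 16.45 tcp [ 0.6752 -0.086   0.2831] grasp [ 0.6643 -0.0875  0.2983] x_t [0.802 0.112 0.587] y_t [ 0.14  -0.99  -0.002] z_t [ 0.581  0.084 -0.81 ] F [-2.   2.2  4.6] w 0.144
j [ 0.23  0.13 -0.09  1.93 -0.34  0.5  -1.03]
top5 1 39 x' med -0.0004 z pct [0.2618 0.2639 0.2651]
top5 -1 18 x' med 0.0014 z pct [0.2623 0.2638 0.2666]
wrist5 1 180 x' med 0.0033 z pct [0.2618 0.2638 0.2651]
wrist5 -1 106 x' med 0.0034 z pct [0.2613 0.2672 0.2691]
scene5 1 0 x' med  z pct 
scene5 -1 0 x' med  z pct
```

View pics/c5.png

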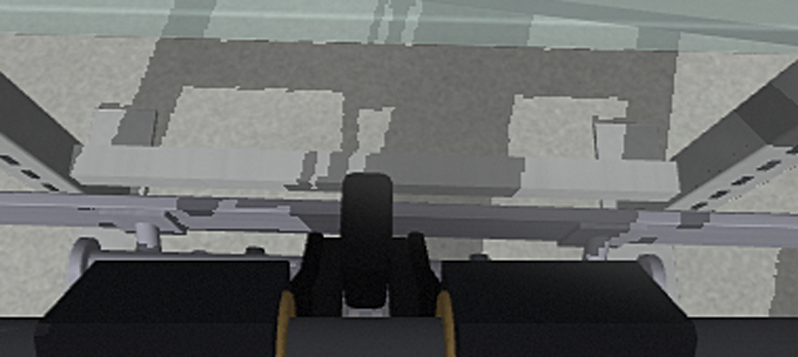

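The rod tops read z≈0.265 on the left and 0.264–0.267 on the right. That puts the axis at about 0.260 on both sides, well under the tips at 0.282. The crop shows both hook stems, at (145,235) and (598,245), inside the end discs at (85,260) and (652,268). I release and watch.

```bash
python3 -m handwheel '0 0 0 0 0.3;0 0 0 0 0.3;0 0 0 0 0.3';python3 st.py
python3 -m handwheel '0 0 0 0 0.8;0 0 0 0 0.8;0 0 0 0 0.8;0 0 0 0 0.8;0 0 0 0 0.8';python3 st.py
python3 - <<'E'
from workcell import cams
import cv2,numpy as np
for n in("wrist",):
    c=cams.get_calibration(n);p,d=cams.get_image(n);np.savez(f"pics/{n}6.npz",p=p,d=d,**c)
from h import *
b=load("wrist6")["p"][130:330,80:500];cv2.imwrite("pics/c6.png",cv2.resize(b,None,fx=1.9,fy=1.9)[:,:,::-1])
E
```

```text
t: 16.98
position: [0.6729, -0.0872, 0.2791]
eef_rot: [-0.023, 0.95, 0.066, 0.304]
force: [0.0, -0.4, 0.1]
width: 0.293
t 16.98 tcp [ 0.6729 -0.0872  0.2791] grasp [ 0.6622 -0.0888  0.2943] x_t [0.806 0.111 0.581] y_t [ 0.139 -0.99  -0.003] z_t [ 0.575  0.083 -0.814] F [ 0.  -0.4  0.1] w 0.293
j [ 0.23  0.13 -0.08  1.93 -0.33  0.5  -1.03]
t: 17.6
position: [0.673, -0.0867, 0.2794]
eef_rot: [-0.023, 0.95, 0.066, 0.304]
force: [0.2, 0.1, -0.7]
width: 0.755
t 17.6 tcp [ 0.673  -0.0867  0.2794] grasp [ 0.6622 -0.0883  0.2946] x_t [0.806 0.112 0.581] y_t [ 0.14  -0.99  -0.003] z_t [ 0.575  0.084 -0.814] F [ 0.2  0.1 -0.7] w 0.755
j [ 0.23  0.13 -0.08  1.93 -0.33  0.5  -1.03]
```

View pics/c6.png

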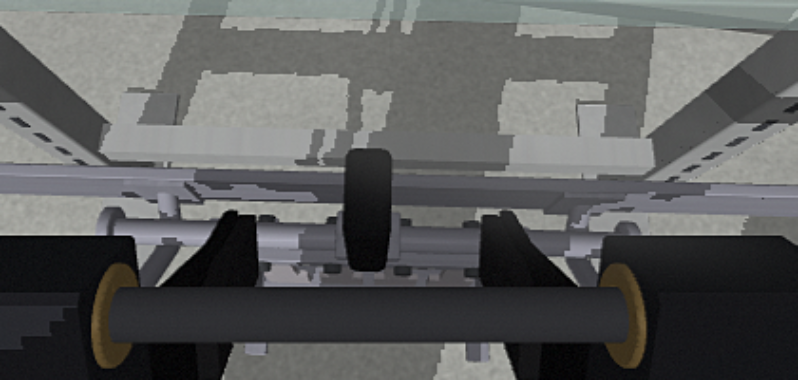

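Released: the tool force is about zero, the grip at (367,210) is clear of both fingers, and the rod passes behind both hook tips at (165,235) and (580,240). I retreat along the tool axis and away.

```bash
python3 -m handwheel '0 0 -0.02 0 0.8;0 0 -0.04 0 0.8;-0.02 0 -0.05 0 0.8;-0.03 0 -0.05 0 0.8;-0.03 0 -0.05 0 0.8'
python3 -m handwheel '-0.03 0 -0.04 0 0.8;0 0 0 0 0.8;0 0 0 0 0.8';python3 st.py
python3 - <<'E'
from workcell import cams
import cv2,numpy as np
from h import *
for n in("wrist","top","scene"):
    c=cams.get_calibration(n);p,d=cams.get_image(n);np.savez(f"pics/{n}7.npz",p=p,d=d,**c)
for n in("top7","wrist7"):
    D=cloud(load(n));d=(D-[.662,-.09,0]);yy=d[...,1]*.993-d[...,0]*.115;xx=d[...,0]*.993+d[...,1]*.115
    for s in(1,-1):
        m=(D[...,2]>.245)&(D[...,2]<.285)&(abs(xx)<.011)&(abs(s*yy-.0785)<.019)&(abs(s*yy-.080)>.006)
        q=D[m];print(n,s,len(q),"x'",np.median(xx[m]).round(4),"z",np.percentile(q[:,2],[10,50,90]).round(4))
C=cloud(load("top7"));C0=cloud(load("top0"))
for nm,(u,v) in dict(beaker=(269,260),sieve=(180,260),jar=(417,210)).items():
    a=load("top0")["p"][v-25:v+25,u-25:u+25].astype(int);b=load("top7")["p"][v-25:v+25,u-25:u+25].astype(int);print(nm,abs(a-b).mean().round(2),C[v,u].round(3),C0[v,u].round(3))
a=load("wrist7")["p"];b=load("top7")["p"][60:290,150:440];s=400/230
b=cv2.resize(b,(370,293));a=cv2.resize(a,(400,300));o=np.zeros((300,775,3),np.uint8);o[:,:400]=a;o[:293,405:]=b
cv2.imwrite("pics/c7.png",o[:,:,::-1])
E
```

```text
t: 18.27
position: [0.4855, -0.1135, 0.406]
eef_rot: [-0.022, 0.95, 0.066, 0.305]
force: [1.1, -0.3, -0.4]
width: 0.8
t: 18.65
position: [0.4526, -0.1199, 0.4157]
eef_rot: [-0.023, 0.95, 0.065, 0.305]
force: [-0.3, -0.9, -0.1]
width: 0.804
t 18.65 tcp [ 0.4526 -0.1199  0.4157] grasp [ 0.4418 -0.1215  0.4309] x_t [0.806 0.11  0.582] y_t [ 0.138 -0.99  -0.004] z_t [ 0.576  0.083 -0.813] F [-0.3 -0.9 -0.1] w 0.804
j [ 0.55 -0.31 -0.1   2.02 -0.45  0.95 -0.82]
top7 1 65 x' -0.002 z [0.258  0.2631 0.2657]
top7 -1 63 x' -0.0027 z [0.2614 0.2638 0.2675]
wrist7 1 174 x' -0.0029 z [0.2548 0.2632 0.2651]
wrist7 -1 175 x' -0.0035 z [0.2597 0.2638 0.2677]
beaker 11.07 [ 0.51  -0.009  0.002] [ 0.509 -0.01   0.004]
sieve 5.26 [ 0.509  0.233 -0.002] [0.508 0.231 0.005]
jar 6.56 [ 0.636 -0.393  0.084] [ 0.636 -0.393  0.085]
```

View pics/c7.png

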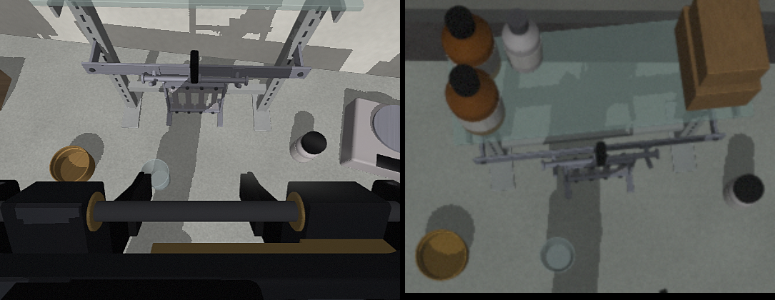

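The rack hangs in both hooks: the grip is at (194,67) in the left half and (600,153) in the right, the rod is level with z≈0.263 on both sides, and the bottles, boxes, beaker, sieve and jar are unchanged. I hand in after a short settling wait.

```bash
python3 -m handwheel '0 0 0 0 0.8;0 0 0 0 0.8;0 0 0 0 0.8;0 0 0 0 0.8;0 0 0 0 0.8'
python3 - <<'E'
from workcell import cams,manip
import numpy as np
p,d=cams.get_image("top");o=np.load("pics/top7.npz");print("change",np.abs(p[150:210,230:380].astype(int)-o["p"][150:210,230:380]).mean(),np.abs(p[230:290,230:300].astype(int)-o["p"][230:290,230:300]).mean())
manip.finish_job()
E
```

```text
t: 19.42
position: [0.4527, -0.1199, 0.4152]
eef_rot: [-0.023, 0.95, 0.065, 0.304]
force: [-0.6, -0.8, 0.0]
width: 0.798
change 2.033185185185185 2.0103174603174603
the job is handed in; nothing more can be done
```

The rack is hanging by its top rod in both hooks under the shelf, released and still, and I handed the job in at about 19.5 s of the 51 s.

**How it was done:** I gripped the rack with the tool pointing down, lifted it slightly, turned it to match the rail and set it about 5 cm farther from the robot. The rows could not lean the hand directly, so I commanded the arm up past the wrist's limit. That gave a lasting lean of about 36°. With the hand leaning, I took the black grip again, carried the rod over the hook tips and lowered it until the hooks pushed back with about 12 N. I checked the seating, let go and backed away.

**Last checks:**
- **Rod:** its top lies at z ≈ 0.263–0.264 on both sides, so its axis is about 0.259, against about 0.260 expected and hook tips at about 0.282. Both end discs are outside the hooks.
- **After release:** the tool force was about zero. A last picture before hand-in showed no movement of the rack beyond image noise.
- **Beaker, sieve and jar:** still where they were, within 2 mm. The beaker and sieve readings were of the bench level inside them. A plain before-and-after picture difference was larger around them (5–11 grey levels), which I put down to shadows.
- **Shelf:** the bottles and boxes looked unchanged in the picture.

**Where readings disagreed:** just before release, the wrist camera showed the right end of the rod about 3 mm higher than the left. The top camera showed them level, and after release both cameras agreed they were. On the first closing I lifted before the fingers had reached the grip, so I lowered and closed again without disturbing the rack.

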